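Clear the weight and hold the sprung belt-tensioner arm at its stop

ROBOT

A 7-joint arm with a two-finger parallel gripper is mounted at the origin on the work surface; the furniture and walls round the work are solid. World frame = base frame: x ahead of the robot, y to its left, z up, the work surface at z = 0. Lengths are in m, angles in rad, forces in N, time in s.
With the tool pointing down it reaches from about 0.425 to 0.925 m from the base axis. Payload 6.8 kg.
Tool frame: the origin (TCP) lies at the very end of the fingers, on their centre line; the grasp point (between the pads) lies 19 mm behind it; z points along the fingers, y is the line along which they close (so a half turn about z gives the same grasp; the last joint's range is limited). The gripper opens to 85 mm and grips with 20 to 120 N. Pads are 22 mm wide; open, the fingers measure 114 mm over their backs; the gripper's body (76 mm by 85 mm) begins 54 mm behind the grasp point. The pads swing forward as they close: fully open they stand 13 mm farther back than shut.
Start: joints at [-1.409, 0.477, 0.022, 1.555, -0.011, 1.109, -0.083], TCP at [0.18, 0.651, 0.231] pointing down, gripper open.
Joint ranges: [-2.96, 2.96], [-0.34, 2.1], [-1.41, 1.46], [0.24, 2.44], [-1.37, 4.51], [0.17, 1.92], [-2.96, 2.96]. Speed limits (rad/s): [2.39, 2.39, 3.14, 3.14, 3.14, 3.14, 3.14].

INTERFACE

Orientations are given as a unit quaternion [w, x, y, z].
In Python, from station import bot gives the robot as it stands.
- The arm moves only by the tool apply_moves, never from a script. Its argument "deltas" is a list of rows, each a list of 3 entries, a list of its own where there are three numbers: the closure, from 0 (fully open) to 1 (shut), then the shift along the tool's x, y, z in units of 0.2 m (1.0 is 0.2 m), then the turn about the tool's z in units of 2 pi rad (1.0 is 2 pi rad). A call has 1 to 12 rows; each row is the pose to reach, as a shift and turn from the pose commanded when the call began, along the tool's axes at that moment, turning the shorter way round; what a row does not reach only later rows make up. A row lasts 1/10 s, in which the tool goes at most 50 mm and 8.59 degrees, less where a joint would pass 70% of its speed; a pose out of reach is approached as far as the arm can. A call with a number of a shift or a turn outside -1 to 1 is refused whole. A call with a gripper value outside its range is refused whole. The fingers move at their own pace and stop on an object; "squeeze" is the grip in N (left out, the last holds). Time passes only in rows, so rows that repeat a pose let the fingers close. It gives the time, the measured TCP pose, the force, the opening and the grip force at its end, in the units of the state.
- bot.get_obs(): the state, without advancing time (a new reading comes with each control period).
- bot.read_camera(name): name is "scene" or "top"; returns a dict with "color" (384x512x3 uint8, red, green, blue), "intrinsics" (3x3 intrinsics, pixels), "pose" (4x4, takes a point from camera to world coordinates). Camera axes: x right, y down, z forward; pixel columns grow to the right and rows downward; lengths in m; the calibration is good to about 2 mm. A picture is of the moment at which its call begins. There is no depth.
- bot.hand_in(): hands the job in; it is judged then, once.
Trained networks look in a picture, given as the dict that the camera call returned (one of the last four; its "shot" number tells which), for a name from the list of things; names that differ only in an ending like _2 or _b are one class to them, and where a whole thing is asked for, a point or a joint stands for the part that bears it (a point fixed in the world has none). Each returns a list of dicts, best first, with "confidence" (0 to 1); they miss things now and then, are a little off and sometimes report something else, mostly with a low value. They report only what shows in the picture. A call takes as long as a camera call.
- bot.look_for(picture, target): "point" ([x, y, z] in m, in world coordinates, good to about 4 mm: the middle of the surface that is visible of it).
The state is a dict: "t": time; "q": joint angles; "joint_vel": joint speeds; "joint_torque": joint torques, N m; "eef_pos": TCP position; "tool_rot": TCP orientation; "contact_force": force on the tool from outside, world axes, zero at the start; "torque": the same for the moment, N m; "gripper_width": opening from 0.0 (shut) to 1.0 (fully open); "grasp_force": force on a finger pad.
Only numpy, scipy, OpenCV 4.12 (cv2) and the standard library are available. Lean on these libraries where they do the work, as an engineer would, in place of code of your own. Each camera call takes 0.05 s, during which the arm holds its last target. There are 200 camera calls.

TASK

A small knurled metal weight has been left standing on the belt tensioner's base plate, in the way of its blue sprung arm. First take the weight off the plate and stand it upright on the bare desk, without swinging the arm into it; then wind the arm (its orange-topped stud is the handle) round against its spring until the white roller rests on the black rubber stop post, and keep holding it there: finish with the arm still held at the stop, not let go. Do not tip the weight over or disturb the tape roll, the dropper bottle or the pen pot.

Things in the scene. Friction and masses are not known exactly. Their poses are not given: they have to be found in the camera images.
- tensioner: Belt tensioner fixed to the desk: grey metal plate 160 x 180 x 8 mm (x, y, z). Origin: centre of the plate's underside, on the desk, z up. In its axes: arm pivot at (45, 0) mm, a black drum with a coil spring, radius 22, 48 high; black rubber stop post at (-17, -65), radius 7 (foot 11), top 42 high; spring pin at (68, 30), 42 high; toothed belt wheel at (52, -64), radius 20, 30 high.
- tension_arm: The blue two-plate sprung arm, 20 mm wide. Origin: on the upright pivot axis at desk height; its x axis runs along the arm from the pivot to the stud, z up. 90 mm from the pivot it carries a white idler roller (radius 16 mm, between the plates) and above it the round stud. The arm's plates top out 36 mm above the desk.
- tension_swing (a joint): Swing of the arm in rad: 0 at rest, growing anticlockwise seen from above, to 1.1 at the stop. At rest the arm's x axis stands 2.59 rad anticlockwise from the tensioner's x axis. A spring always drives it back to 0: about 3 N at the stud at the start, 8 N at the stop; let go, it flies back.
- stud (a point): Point on the axis of the arm's stud, 60 mm above the desk, to take hold of: round upright stud 16 mm in diameter, steel below and orange above (64 to 80 mm is a smooth orange cap), free from 36 to 80 mm above the desk.
- weight: Loose knurled metal weight, 32 mm in diameter, 38 mm tall, about 0.3 kg: a cylindrical base 32 mm wide, a neck and a smaller knob on top; best gripped across the base, whose sides are upright up to about 20 mm above its foot. Origin: centre of its foot. It starts standing on the base plate (foot 8 mm above the desk) between the arm's roller and the stop post.
- tape_roll: Roll of tan masking tape, 96 mm across, 25 mm high, lying on the desk; origin: centre of its underside. Bystander.
- dropper: Brown dropper bottle with a black dropper top, 33 mm in diameter, 102 mm tall, standing; origin: centre of its foot. Bystander.
- pen_pot_1: Dark pot with pens, 88 mm across, 147 mm tall, standing; origin: centre of its foot. Bystander.

How it is judged:
By the outcome, as a careful person would: the job done as asked, in the order asked, and still so for the second after the job is handed in, while the arm keeps its last pose, push and grip.
It also fails if it takes over 64 s, if anything falls off the work surface, if the arm or the gripper's body presses on something with over 40 N, if the wrist force passes 120 N, or if a joint passes its speed limit or range.

## Working session

There is one attempt and no reset: what is moved stays moved. The work goes in short steps, Python scripts to look and compute and a tool call to move; the robot and the scene stay as the last step left them, time stands still between calls to the robot, and variables do not carry over. Pictures are saved under pics/ and viewed, at most 10 in all, crops included, and the job is handed in when it is done.

Besides the shell and the picture viewer there is one more tool, called after "Emit:" by a JSON object that holds its "name" and its "arguments". apply_moves: Moves the arm, as the interface text tells. Its arguments: {"type":"object","properties":{"deltas":{"type":"array","items":{"type":"array"}},"squeeze":{"type":"number"}},"required":["deltas"]}

```bash
mkdir -p pics
cat > h.py <<'E'
from station import bot
import numpy as np, cv2
np.set_printoptions(precision=4,suppress=True)
def shot(n,save=None):
    p=bot.read_camera(n)
    if save: cv2.imwrite('pics/'+save,cv2.cvtColor(p['color'],cv2.COLOR_RGB2BGR))
    return p
def proj(p,X):
    T=np.linalg.inv(p['pose']);c=T[:3,:3]@np.array(X)+T[:3,3];u=p['intrinsics']@c;return u[:2]/u[2]
def ray(p,uv,z):
    K=np.array(p['intrinsics']);P=np.array(p['pose']);d=P[:3,:3]@np.linalg.inv(K)@np.array([uv[0],uv[1],1.]);o=P[:3,3]
    return o+d*(z-o[2])/d[2]
E
python3 - <<'E'
from h import *
ps=[shot('scene','s0.png'),shot('top','t0.png')]
for p in ps:
    print(np.array(p['pose']))
    for t in ['tensioner','tension_arm','stud','weight','tape_roll','dropper','pen_pot_1']:
        for r in bot.look_for(p,t)[:2]: print(t,np.round(r['point'],3),round(r['confidence'],2),proj(p,r['point']))
print(bot.get_obs())
E
```

```text
[[ 0.0145 -0.4678  0.8837 -0.34  ]
 [-0.9997  0.0083  0.0208  0.3522]
 [-0.017  -0.8838 -0.4675  0.4514]
 [ 0.      0.      0.      1.    ]]
tensioner [0.316 0.4   0.005] 0.67 [235.8872 234.3069]
tension_arm [0.347 0.418 0.039] 0.83 [225.6723 209.0777]
tension_arm [0.397 0.256 0.02 ] 0.3 [312.8077 203.4173]
stud [0.344 0.42  0.034] 0.59 [224.8769 212.4796]
weight [0.284 0.438 0.029] 0.79 [211.4258 233.7614]
tape_roll [0.396 0.258 0.02 ] 0.81 [311.5973 203.6334]
dropper [0.457 0.364 0.047] 0.62 [256.0664 177.303 ]
pen_pot_1 [0.533 0.416 0.079] 0.87 [232.0492 147.6591]
[[-0.0041 -0.993   0.1178  0.3243]
 [-0.9997  0.0012 -0.025   0.3816]
 [ 0.0247 -0.1178 -0.9927  0.9338]
 [ 0.      0.      0.      1.    ]]
tensioner [0.331 0.398 0.008] 0.86 [232.5176 239.9014]
tension_arm [0.353 0.405 0.034] 0.9 [229.0025 228.6889]
stud [0.355 0.404 0.042] 0.73 [229.2037 227.3497]
weight [0.292 0.435 0.032] 0.58 [213.7024 259.2349]
tape_roll [0.413 0.252 0.021] 0.8 [303.501  199.4702]
dropper [0.462 0.368 0.064] 0.54 [247.568  172.2583]
pen_pot_1 [0.566 0.419 0.079] 0.87 [221.3088 118.9689]
pen_pot_1 [0.354 0.408 0.033] 0.49 [227.1671 228.2563]
{'t': 0.8, 'q': array([-1.4091,  0.477 ,  0.0224,  1.5554, -0.0115,  1.1093, -0.0831]), 'joint_vel': array([-0.0003, -0.0004, -0.0001,  0.0014,  0.001 , -0.0008, -0.    ]), 'joint_torque': array([  0.0002, -59.6284,   1.6064, -28.1525,   0.0124,   0.0015,
        -0.    ]), 'eef_pos': array([0.1799, 0.6506, 0.2313]), 'tool_rot': array([-0.    ,  0.1345,  0.9909,  0.    ]), 'contact_force': array([0.0179, 0.2882, 0.9761]), 'torque': array([0.0399, 0.0054, 0.0036]), 'grasp_force': 0.0, 'gripper_width': 1.0002341787165767}
```

```bash
python3 -c "
import cv2,numpy as np
a=cv2.imread('pics/s0.png');b=cv2.imread('pics/t0.png');print(a.shape,b.shape)"
```

```text
(384, 512, 3) (384, 512, 3)
```

View pics/s0.png

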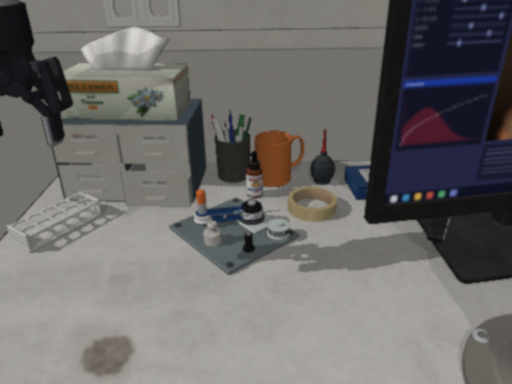

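View pics/t0.png

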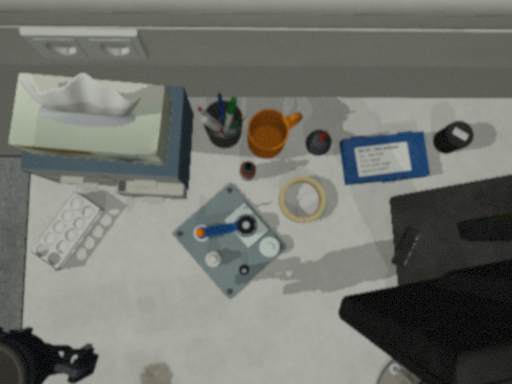

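```bash
python3 -c "
import cv2,numpy as np
a=cv2.imread('pics/s0.png');b=cv2.imread('pics/t0.png')
cv2.imwrite('pics/tc.png',cv2.resize(b[175:305,165:295],None,fx=4.5,fy=4.5,interpolation=2))
cv2.imwrite('pics/sc.png',cv2.resize(a[175:275,160:310],None,fx=5,fy=5,interpolation=2))"
```

```text
(no output)
```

View pics/tc.png

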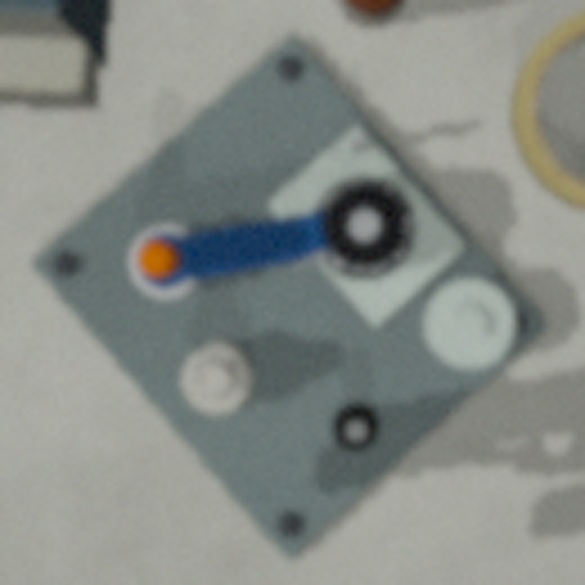

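View pics/sc.png

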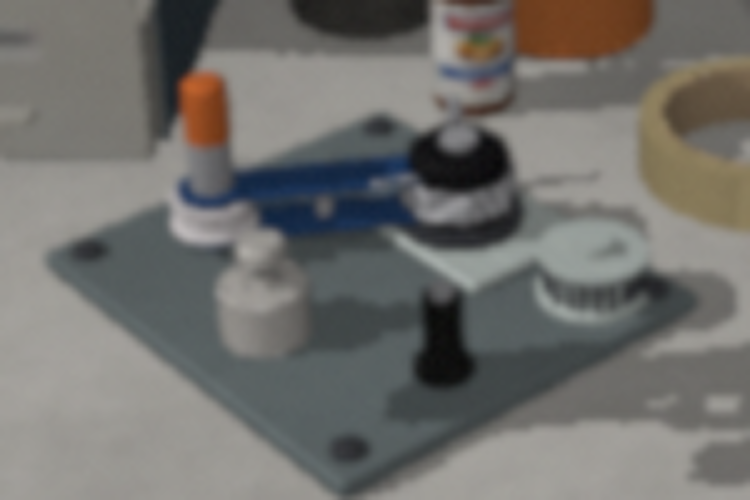

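The top crop shows the stud at (158,260), the pivot at (365,225), the stop at (356,427) and the weight at (217,379). The scene crop shows the weight standing between the stud and the stop, with the corners clearly visible. Next I fit the pose from both views.

```bash
cat > fit.py <<'E'
from h import *
from scipy.optimize import least_squares
s,t=shot('scene'),shot('top')
T=lambda x,y:np.array([165+(x+.5)/4.5-.5,175+(y+.5)/4.5-.5]); S=lambda x,y:np.array([160+(x+.5)/5-.5,175+(y+.5)/5-.5])
P=[(-80,-90,8,T(293,555),S(343,490)),(80,90,8,T(293,38),S(385,115)),(-80,90,8,T(38,262),S(50,260)),(80,-90,8,T(542,325),S(697,296)),
(45,0,48,T(365,225),S(460,135)),(-17,-65,42,T(356,427),S(441,288)),(45+90*np.cos(2.59),90*np.sin(2.59),80,T(158,260),S(204,77)),(52,-64,30,T(470,323),S(595,245))]
def W(v,p): c,n=np.cos(v[2]),np.sin(v[2]); return np.array([v[0]+(c*p[0]-n*p[1])/1e3,v[1]+(n*p[0]+c*p[1])/1e3,p[2]/1e3])
f=lambda v:np.concatenate([np.r_[proj(t,W(v,p))-p[3],proj(s,W(v,p))-p[4]] for p in P])
r=min((least_squares(f,[.33,.4,a]) for a in np.arange(-3,3.2,.7)),key=lambda r:r.cost)
v=r.x; print(v,r.cost); print(r.fun.reshape(-1,4))
def tri(a,b): return least_squares(lambda X:np.r_[proj(t,X)-a,proj(s,X)-b],[.3,.4,.03])
for n,a,b in [('knob',T(220,375),S(262,238)),('stop',P[5][3],P[5][4]),('studtop',P[6][3],P[6][4]),('pivot',P[4][3],P[4][4])]:
    q=tri(a,b); print(n,q.x,q.cost)
print('weight base z.02..', ray(t,T(216,380),.028), 'wbasecentre scene z.018',ray(s,S(263,318),.018))
for n,p in [('pivot',P[4]),('stop',P[5]),('stud',P[6])]: print(n,W(v,p))
for th in np.arange(0,1.11,.1): print(th,W(v,(45+90*np.cos(2.59+th),90*np.sin(2.59+th),60)))
E
python3 fit.py
```

```text
[ 0.3299  0.4052 -0.8505] 16.484507824129427
[[-1.161   2.1452  0.1725 -1.0069]
 [-0.197  -0.8224  0.0026 -1.6461]
 [-2.221   0.3597 -1.2008 -1.9522]
 [ 2.0551  0.4567  1.2453 -0.7918]
 [-0.0411  0.3484  0.1029 -0.5168]
 [ 0.1444  1.3158  0.7748 -0.6099]
 [-0.5837  0.0237  0.2793 -0.0377]
 [ 0.2114  0.5515  0.073  -1.3138]]
knob [0.2951 0.4364 0.0445] 0.608991746931649
stop [0.2722 0.3761 0.0392] 0.09729506166064693
studtop [0.3444 0.4599 0.0799] 0.19042620799802934
pivot [0.3603 0.3715 0.0465] 0.007430889805119288
weight base z.02.. [0.2925 0.4375 0.028 ] wbasecentre scene z.018 [0.2862 0.438  0.018 ]
pivot [0.3596 0.3714 0.048 ]
stop [0.2698 0.3751 0.042 ]
stud [0.3445 0.4601 0.08  ]
0.0 [0.3445 0.4601 0.06  ]
0.1 [0.3357 0.4582 0.06  ]
0.2 [0.3272 0.4553 0.06  ]
0.30000000000000004 [0.3189 0.4517 0.06  ]
0.4 [0.3111 0.4472 0.06  ]
0.5 [0.3038 0.442  0.06  ]
0.6000000000000001 [0.297  0.4361 0.06  ]
0.7000000000000001 [0.2909 0.4295 0.06  ]
0.8 [0.2854 0.4224 0.06  ]
0.9 [0.2807 0.4147 0.06  ]
1.0 [0.2768 0.4066 0.06  ]
1.1 [0.2737 0.3982 0.06  ]
```

```bash
cat >> h.py <<'E'
from scipy.spatial.transform import Rotation as R
def units(targets,start=None):
    "targets: (x,y,z,az of tool y in deg); prints shift/0.2 and turn units, from pose (x,y,z,az) commanded"
    o=bot.get_obs();w=o['tool_rot'];M=R.from_quat([w[1],w[2],w[3],w[0]]).as_matrix()
    p=o['eef_pos'];az=np.degrees(np.arctan2(M[1,1],M[0,1]))
    if start: p=np.array(start[:3]);az=start[3];a=np.radians(az);M=np.array([[-np.sin(a),np.cos(a),0],[np.cos(a),np.sin(a),0],[0,0,-1]])
    print('now',o['t'],o['eef_pos'],'az',az,'F',o['contact_force'],'w',o['gripper_width'],o['grasp_force'])
    if M[2,2]>-.99: print('tilt!')
    for t in targets:
        d=M.T@(np.array(t[:3])-p)/.2;tu=-((t[3]-az+180)%360-180)/360
        print(t,np.round(d,4),round(tu,4))
E
sed -i 's/M=np.array(\[\[-np.sin(a),np.cos(a),0\],\[np.cos(a),np.sin(a),0\],\[0,0,-1\]\])/M=np.array([[-np.sin(a),np.cos(a),0],[np.cos(a),np.sin(a),0],[0,0,-1.]])/' h.py
python3 -c "
from h import *
units([(.293,.437,.11,117),(.293,.437,.011,117)])"
```

```text
now 0.9 [0.1799 0.6506 0.2313] az 74.5400231492105 F [-0.2168 -0.3305  0.1478] w 0.9991265796766585 0.0
(0.293, 0.437, 0.11, 117) [-0.8297 -0.8787  0.6066] -0.1179
(0.293, 0.437, 0.011, 117) [-0.8298 -0.8787  1.1016] -0.1179
```

Emit:
{"name": "apply_moves", "arguments": {"deltas": [[0.35, [-0.1, -0.1, 0.07], -0.015], [0.35, [-0.22, -0.23, 0.16], -0.035], [0.35, [-0.36, -0.38, 0.26], -0.055], [0.35, [-0.5, -0.53, 0.36], -0.075], [0.35, [-0.62, -0.66, 0.45], -0.092], [0.35, [-0.72, -0.76, 0.53], -0.106], [0.35, [-0.8, -0.84, 0.58], -0.116], [0.35, [-0.83, -0.879, 0.607], -0.118], [0.35, [-0.83, -0.879, 0.607], -0.118], [0.35, [-0.83, -0.879, 0.607], -0.118]], "squeeze": 40}}

```text
t: 1.9
eef_pos: [0.2926, 0.4385, 0.1105]
tool_rot: [0.0, -0.233, 0.972, 0.001]
contact_force: [1.3, 0.9, 1.4]
gripper_width: 0.647
grasp_force: 0.0
```

```bash
python3 -c "
from h import *
a=shot('scene');b=shot('top')
for p in (a,b):
  for r in bot.look_for(p,'weight')[:1]: print(r['point'],r['confidence'])
f=lambda p,u,v,n: cv2.resize(p['color'][v-40:v+40,u-40:u+40,::-1],(n,n),interpolation=2)
cv2.imwrite('pics/h1.png',np.hstack([f(a,213,225,400),f(b,213,250,400)]))
units([(.293,.437,.011,117)])"
```

```text
[0.2863, 0.4383, 0.0329] 0.61
now 2.1 [0.2924 0.4385 0.1105] az 117.10152627803467 F [ 0.068  -0.9351  0.1269] w 0.6489098241099458 0.0
(0.293, 0.437, 0.011, 117) [ 0.0013 -0.0084  0.4973] 0.0003
```

View pics/h1.png

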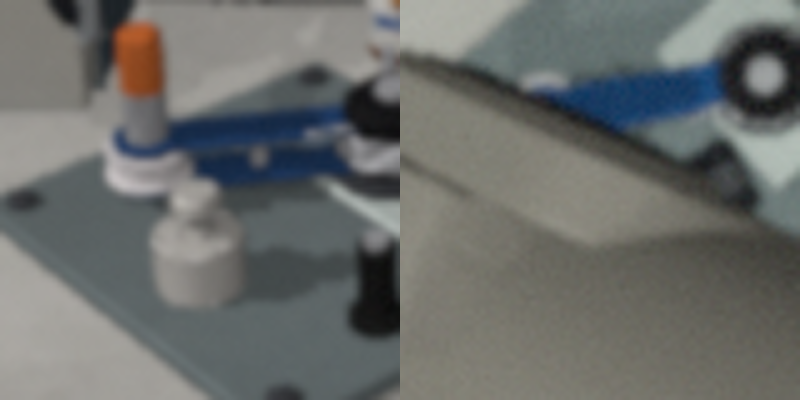

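The scene crop shows the weight upright at about (200,240) in the crop. One gripper fingertip is at the top left, and the top view is hidden by the robot arm. I'll check the fingertips against the projection.

```bash
python3 -c "
from h import *
a=shot('scene');o=bot.get_obs()['eef_pos'];d=np.array([np.cos(np.radians(117)),np.sin(np.radians(117)),0])
for z in(0,.013): print(proj(a,o+[0,0,z]),proj(a,o+d*.0275+[0,0,z]),proj(a,o-d*.0275+[0,0,z]))
cv2.imwrite('pics/h2.png',cv2.resize(a['color'][90:250,130:330,::-1],(800,600),interpolation=2) if 0 else cv2.resize(a['color'][90:240,130:330,::-1],(800,600),interpolation=2))"
```

```text
[209.0733 188.7506] [192.9512 192.5971] [224.7311 185.0148]
[208.5623 181.6253] [192.2932 185.3985] [224.3587 177.9617]
```

View pics/h2.png

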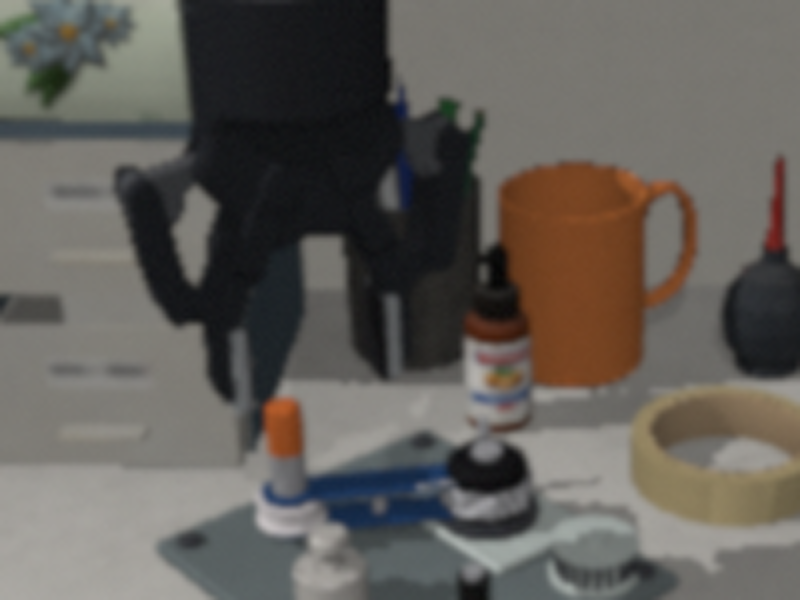

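The fingertips are where the projection puts them, at about (192,190) and (228,184), so I'm descending.

Emit:
{"name": "apply_moves", "arguments": {"deltas": [[0.35, [0, -0.006, 0.06], 0], [0.35, [0, -0.008, 0.14], 0], [0.35, [0, -0.008, 0.22], 0], [0.35, [0, -0.008, 0.3], 0], [0.35, [0, -0.008, 0.37], 0], [0.35, [0, -0.008, 0.43], 0], [0.35, [0, -0.008, 0.475], 0], [0.35, [0, -0.008, 0.495], 0], [0.35, [0, -0.008, 0.495], 0], [0.35, [0, -0.008, 0.495], 0]]}}

```text
t: 3.15
eef_pos: [0.294, 0.4358, 0.0112]
tool_rot: [0.0, -0.234, 0.972, 0.0]
contact_force: [0.3, -0.8, 0.8]
gripper_width: 0.649
grasp_force: 0.0
```

Emit:
{"name": "apply_moves", "arguments": {"deltas": [[0.45, [0, 0, 0], 0], [0.55, [0, 0, 0], 0], [0.65, [0, 0, 0], 0], [0.75, [0, 0, 0], 0], [0.8, [0, 0, 0], 0], [0.8, [0, 0, 0], 0], [0.8, [0, 0, 0], 0]], "squeeze": 50}}

```text
t: 3.85
eef_pos: [0.2939, 0.436, 0.0117]
tool_rot: [0.0, -0.234, 0.972, 0.0]
contact_force: [-1.6, -0.7, 6.5]
gripper_width: 0.346
grasp_force: 49.0
```

Emit:
{"name": "apply_moves", "arguments": {"deltas": [[0.8, [0, 0, -0.03], 0], [0.8, [0, 0, -0.08], 0], [0.8, [0, 0, -0.15], 0], [0.8, [0, 0, -0.22], 0], [0.8, [0, 0, -0.29], 0], [0.8, [0, 0, -0.35], 0], [0.8, [0, 0, -0.38], 0], [0.8, [0, 0, -0.4], 0], [0.8, [0, 0, -0.4], 0]]}}

```text
t: 4.75
eef_pos: [0.2938, 0.4356, 0.0913]
tool_rot: [0.0, -0.234, 0.972, 0.0]
contact_force: [0.7, 0.1, -1.8]
gripper_width: 0.342
grasp_force: 49.8
```

```bash
python3 -c "
from h import *
a=shot('scene')
print([ (r['point'],r['confidence'],proj(a,r['point'])) for r in bot.look_for(a,'weight')[:2]])
cv2.imwrite('pics/h3.png',cv2.resize(a['color'][120:270,130:330,::-1],(800,600),interpolation=2))
units([(.21,.52,.085,117),(.21,.52,.0045,117)])"
```

```text
[([0.2839, 0.434, 0.1108], 0.69, array([211.0908, 191.0197]))]
now 4.85 [0.2936 0.4352 0.0905] az 117.02514772078374 F [ 0.5592 -0.4184 -2.8921] w 0.34323288411607594 49.82568685663864
(0.21, 0.52, 0.085, 117) [0.1796 0.5677 0.0274] 0.0001
(0.21, 0.52, 0.0045, 117) [0.1793 0.5679 0.4299] 0.0001
```

View pics/h3.png

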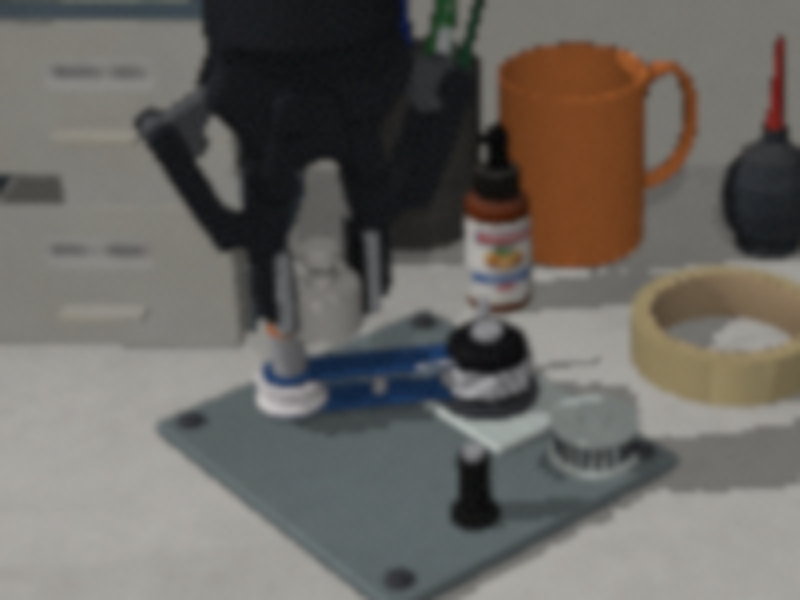

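The weight hangs upright between the pads at about (325,300) in the crop, and the plate is clear. Next I carry it to the bare desk.

Emit:
{"name": "apply_moves", "arguments": {"deltas": [[0.8, [0.02, 0.05, 0.0], 0], [0.8, [0.05, 0.14, 0.0], 0], [0.8, [0.08, 0.26, 0.02], 0], [0.8, [0.12, 0.38, 0.03], 0], [0.8, [0.15, 0.48, 0.03], 0], [0.8, [0.17, 0.54, 0.08], 0], [0.8, [0.18, 0.568, 0.16], 0], [0.8, [0.18, 0.568, 0.25], 0], [0.8, [0.18, 0.568, 0.32], 0], [0.8, [0.18, 0.568, 0.37], 0], [0.8, [0.18, 0.568, 0.4], 0], [0.8, [0.18, 0.568, 0.4], 0]]}}

```text
t: 6.05
eef_pos: [0.2103, 0.5196, 0.01]
tool_rot: [-0.0, -0.233, 0.972, -0.001]
contact_force: [-0.3, 0.2, -1.9]
gripper_width: 0.347
grasp_force: 49.8
```

```bash
python3 -c "
from h import *
units([(.21,.52,.0045,117)])"
```

```text
now 6.05 [0.2103 0.5196 0.01  ] az 116.98923148031814 F [-0.3165  0.165  -1.8624] w 0.3471145997508326 49.81270818854682
(0.21, 0.52, 0.0045, 117) [0.0002 0.0025 0.0273] -0.0
```

Emit:
{"name": "apply_moves", "arguments": {"deltas": [[0.8, [0, 0, 0.012], 0], [0.8, [0, 0, 0.022], 0], [0.8, [0, 0, 0.029], 0], [0.8, [0, 0, 0.029], 0], [0.8, [0, 0, 0.029], 0]]}}

```text
t: 6.55
eef_pos: [0.2101, 0.5205, 0.0053]
tool_rot: [0.0, -0.234, 0.972, 0.0]
contact_force: [-0.2, 0.2, -2.2]
gripper_width: 0.341
grasp_force: 49.8
```

Emit:
{"name": "apply_moves", "arguments": {"deltas": [[0.8, [0, 0, 0.005], 0], [0.8, [0, 0, 0.008], 0], [0.8, [0, 0, 0.008], 0], [0.8, [0, 0, 0.008], 0]]}}

```text
t: 6.95
eef_pos: [0.2101, 0.5205, 0.0038]
tool_rot: [0.0, -0.234, 0.972, 0.0]
contact_force: [-0.4, -1.3, 2.1]
gripper_width: 0.34
grasp_force: 50.2
```

Contact with the desk is confirmed, so I'll open the fingers gently and retreat upwards.

Emit:
{"name": "apply_moves", "arguments": {"deltas": [[0.6, [0, 0, 0], 0], [0.5, [0, 0, 0], 0], [0.4, [0, 0, 0], 0], [0.3, [0, 0, 0], 0], [0.2, [0, 0, 0], 0], [0.2, [0, 0, 0], 0], [0.2, [0, 0, -0.05], 0], [0.2, [0, 0, -0.15], 0], [0.2, [0, 0, -0.3], 0], [0.2, [0, 0, -0.48], 0], [0.2, [0, 0, -0.6], 0], [0.2, [0, 0, -0.6], 0]]}}

```text
t: 8.15
eef_pos: [0.2109, 0.5229, 0.128]
tool_rot: [0.002, -0.234, 0.972, 0.003]
contact_force: [0.2, 0.4, 0.4]
gripper_width: 0.801
grasp_force: 0.0
```

```bash
python3 -c "
from h import *
a=shot('scene')
print([ (r['point'],r['confidence'],proj(a,r['point'])) for r in bot.look_for(a,'weight')[:2]],[ (r['point'],r['confidence']) for r in bot.look_for(a,'stud')[:2]])
cv2.imwrite('pics/h4.png',cv2.resize(a['color'][120:270,110:310,::-1],(800,600),interpolation=2))
units([(.3445,.4601,.13,99.7),(.3445,.4601,.041,99.7)])"
```

```text
[([0.2022, 0.5213, 0.0207], 0.65, array([152.8188, 268.3997]))] [([0.344, 0.4203, 0.0353], 0.72)]
now 8.3 [0.21   0.5199 0.1234] az 117.02011675926573 F [-0.5314  0.0621 -0.327 ] w 0.8012707292262231 0.0
(0.3445, 0.4601, 0.13, 99.7) [-0.4634 -0.5719 -0.033 ] 0.0481
(0.3445, 0.4601, 0.041, 99.7) [-0.4635 -0.5717  0.412 ] 0.0481
```

View pics/h4.png

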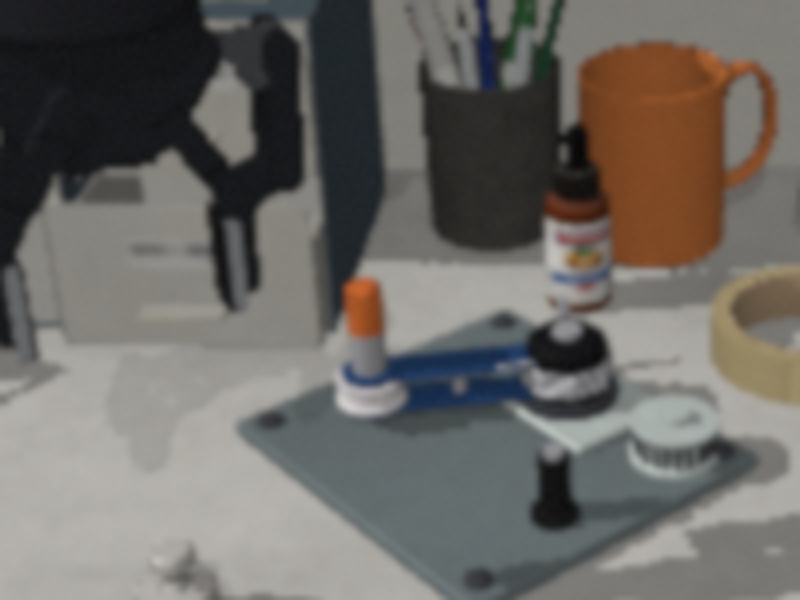

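The weight stands upright on the desk at about (172,575) in the crop. The stud is at (365,310), still at rest. I'm checking the drawer clearance before approaching the stud.

```bash
python3 -c "
from h import *
a=shot('scene');t=shot('top')
print(ray(a,(192.5,206),0), ray(t,(187,195),0.0),ray(t,(187,190),0.1))
C=np.array([.3596,.3714])
T=[]
for th in [0,.1,.2,.3,.4,.5,.6,.7,.8,.9,1.0,1.05,1.1,1.12,1.15]:
    az=2.59-.8505+th; T.append((*np.round(C+.09*np.array([np.cos(az),np.sin(az)]),4),.041,round(np.degrees(az),2)))
units(T,start=T[0])"
```

```text
[0.4249 0.4918 0.    ] [0.4245 0.4936 0.    ] [0.4232 0.4817 0.1   ]
now 8.4 [0.2098 0.5194 0.1225] az 99.67 F [ 0.2737 -1.3065  0.0564] w 0.8017139813786719 0.0
(np.float64(0.3445), np.float64(0.4601), 0.041, np.float64(99.67)) [0. 0. 0.] -0.0
(np.float64(0.3357), np.float64(0.4582), 0.041, np.float64(105.4)) [ 0.045 -0.002  0.   ] -0.0159
(np.float64(0.3272), np.float64(0.4554), 0.041, np.float64(111.13)) [ 0.0892 -0.0086  0.    ] -0.0318
(np.float64(0.3189), np.float64(0.4517), 0.041, np.float64(116.85)) [ 0.1332 -0.0199  0.    ] -0.0477
(np.float64(0.3111), np.float64(0.4472), 0.041, np.float64(122.58)) [ 0.1755 -0.0355  0.    ] -0.0636
(np.float64(0.3038), np.float64(0.442), 0.041, np.float64(128.31)) [ 0.2158 -0.055   0.    ] -0.0796
(np.float64(0.297), np.float64(0.4361), 0.041, np.float64(134.04)) [ 0.2543 -0.0784  0.    ] -0.0955
(np.float64(0.2909), np.float64(0.4295), 0.041, np.float64(139.77)) [ 0.2899 -0.1058  0.    ] -0.1114
(np.float64(0.2854), np.float64(0.4224), 0.041, np.float64(145.5)) [ 0.323  -0.1362  0.    ] -0.1273
(np.float64(0.2807), np.float64(0.4147), 0.041, np.float64(151.23)) [ 0.3526 -0.1702  0.    ] -0.1432
(np.float64(0.2768), np.float64(0.4066), 0.041, np.float64(156.96)) [ 0.3786 -0.2068  0.    ] -0.1591
(np.float64(0.2751), np.float64(0.4024), 0.041, np.float64(159.83)) [ 0.3905 -0.2261  0.    ] -0.1671
(np.float64(0.2737), np.float64(0.3982), 0.041, np.float64(162.69)) [ 0.401  -0.2456  0.    ] -0.1751
(np.float64(0.2732), np.float64(0.3965), 0.041, np.float64(163.84)) [ 0.4049 -0.2536  0.    ] -0.1783
(np.float64(0.2724), np.float64(0.3938), 0.041, np.float64(165.56)) [ 0.4111 -0.2662  0.    ] -0.183
```

Emit:
{"name": "apply_moves", "arguments": {"deltas": [[0.4, [-0.05, -0.06, -0.03], 0.006], [0.4, [-0.13, -0.16, -0.033], 0.014], [0.4, [-0.22, -0.27, -0.033], 0.024], [0.4, [-0.31, -0.38, -0.033], 0.034], [0.4, [-0.39, -0.48, -0.033], 0.042], [0.4, [-0.44, -0.55, -0.033], 0.048], [0.4, [-0.463, -0.571, -0.033], 0.048], [0.4, [-0.463, -0.571, -0.033], 0.048], [0.4, [-0.463, -0.571, -0.033], 0.048]]}}

```text
t: 9.3
eef_pos: [0.3432, 0.4614, 0.13]
tool_rot: [-0.0, -0.086, 0.996, 0.0]
contact_force: [-0.6, 0.7, -0.2]
gripper_width: 0.6
grasp_force: 0.0
```

```bash
python3 -c "
from h import *
units([(.3445,.4601,.043,99.7)])"
```

```text
now 9.3 [0.3432 0.4614 0.13  ] az 99.85098363217037 F [-0.6485  0.74   -0.1618] w 0.5999552847528974 0.0
(0.3445, 0.4601, 0.043, 99.7) [-0.0055 -0.0074  0.4348] 0.0004
```

Emit:
{"name": "apply_moves", "arguments": {"deltas": [[0.4, [0, -0.003, 0.05], 0], [0.4, [0, -0.003, 0.13], 0], [0.4, [0, -0.003, 0.22], 0], [0.4, [0, -0.003, 0.31], 0], [0.4, [0, -0.003, 0.38], 0], [0.4, [0, -0.003, 0.42], 0], [0.4, [0, -0.003, 0.437], 0], [0.4, [0, -0.003, 0.437], 0], [0.4, [0, -0.003, 0.437], 0]]}}

```text
t: 10.2
eef_pos: [0.3448, 0.4605, 0.0433]
tool_rot: [0.0, -0.085, 0.996, 0.0]
contact_force: [0.5, -0.7, 0.3]
gripper_width: 0.6
grasp_force: 0.0
```

Emit:
{"name": "apply_moves", "arguments": {"deltas": [[0.5, [0, 0, 0], 0], [0.65, [0, 0, 0], 0], [0.8, [0, 0, 0], 0], [0.95, [0, 0, 0], 0], [1.0, [0, 0, 0], 0], [1.0, [0, 0, 0], 0], [1.0, [0, 0, 0], 0], [1.0, [0, 0, 0], 0]], "squeeze": 80}}

```text
t: 11.0
eef_pos: [0.3449, 0.4595, 0.0432]
tool_rot: [0.0, -0.085, 0.996, -0.0]
contact_force: [-0.2, -2.5, 6.0]
gripper_width: 0.166
grasp_force: 77.9
```

```bash
python3 -c "
from h import *
units([(.3445,.4601,.043,99.7)])"
```

```text
now 11.0 [0.3449 0.4595 0.0432] az 99.71311188606902 F [-0.23   -2.5019  6.0123] w 0.16615912440333735 77.85818344331346
(0.3445, 0.4601, 0.043, 99.7) [0.0015 0.0034 0.0012] 0.0
```

Stud gripped. First half of the arc:

Emit:
{"name": "apply_moves", "arguments": {"deltas": [[1.0, [0.023, -0.001, 0], -0.008], [1.0, [0.045, -0.002, 0], -0.016], [1.0, [0.067, -0.005, 0], -0.024], [1.0, [0.089, -0.009, 0], -0.032], [1.0, [0.111, -0.014, 0], -0.04], [1.0, [0.133, -0.02, 0], -0.048], [1.0, [0.154, -0.027, 0], -0.056], [1.0, [0.1755, -0.0355, 0], -0.064], [1.0, [0.196, -0.045, 0], -0.072], [1.0, [0.216, -0.055, 0], -0.08], [1.0, [0.235, -0.066, 0], -0.088], [1.0, [0.254, -0.078, 0], -0.0955]]}}

```text
t: 12.2
eef_pos: [0.2986, 0.4365, 0.0433]
tool_rot: [0.001, -0.376, 0.927, 0.0]
contact_force: [3.9, 0.2, 0.9]
gripper_width: 0.163
grasp_force: 77.9
```

```bash
python3 -c "
from h import *
C=np.array([.3596,.3714])
T=[]
for th in [.6,.65,.7,.75,.8,.85,.9,.95,1.0,1.05,1.1,1.12,1.15]:
    az=2.59-.8505+th; T.append((*(C+.09*np.array([np.cos(az),np.sin(az)])),.043,np.degrees(az)))
o=bot.get_obs()['eef_pos'][:2]-C;print(np.hypot(*o),np.arctan2(o[1],o[0])-2.59+.8505)
units(T,start=T[0])"
```

```text
0.0891582256651574 0.5841410892239247
now 12.2 [0.2986 0.4365 0.0433] az 134.04347617085608 F [3.9051 0.1707 0.8619] w 0.1629303981875724 77.87254488990584
(np.float64(0.29703163935776705), np.float64(0.43609312364187924), 0.043, np.float64(134.04347617085608)) [0. 0. 0.] -0.0
(np.float64(0.2938765249389373), np.float64(0.43288515939556366), 0.043, np.float64(136.90826514651022)) [ 0.0225 -0.0006  0.    ] -0.008
(np.float64(0.290885684979636), np.float64(0.4295235142716112), 0.043, np.float64(139.77305412216433)) [ 0.0449 -0.0022  0.    ] -0.0159
(np.float64(0.2880665950221622), np.float64(0.4260165906321207), 0.043, np.float64(142.63784309781843)) [ 0.0672 -0.0051  0.    ] -0.0239
(np.float64(0.2854263013232558), np.float64(0.42237315395982045), 0.043, np.float64(145.50263207347254)) [ 0.0894 -0.009   0.    ] -0.0318
(np.float64(0.2829714032421258), np.float64(0.41860231094892614), 0.043, np.float64(148.36742104912665)) [ 0.1113 -0.014   0.    ] -0.0398
(np.float64(0.28070803674548866), np.float64(0.4147134867431478), 0.043, np.float64(151.23221002478078)) [ 0.133  -0.0201  0.    ] -0.0477
(np.float64(0.27864185907084765), np.float64(0.4107164013777394), 0.043, np.float64(154.0969990004349)) [ 0.1543 -0.0273  0.    ] -0.0557
(np.float64(0.27677803458634476), np.float64(0.4066210454844727), 0.043, np.float64(156.961787976089)) [ 0.1752 -0.0355  0.    ] -0.0637
(np.float64(0.2751212218825302), np.float64(0.4024376553202607), 0.043, np.float64(159.82657695174314)) [ 0.1957 -0.0448  0.    ] -0.0716
(np.float64(0.2736755621283122), np.float64(0.39817668718184646), 0.043, np.float64(162.69136592739727)) [ 0.2157 -0.0551  0.    ] -0.0796
(np.float64(0.27315724840096317), np.float64(0.3964529578291111), 0.043, np.float64(163.83728151765888)) [ 0.2236 -0.0595  0.    ] -0.0828
(np.float64(0.2724446687201912), np.float64(0.39384879127050676), 0.043, np.float64(165.55615490305138)) [ 0.2352 -0.0664  0.    ] -0.0875
```

Emit:
{"name": "apply_moves", "arguments": {"deltas": [[1.0, [0.0225, -0.001, 0], -0.008], [1.0, [0.045, -0.002, 0], -0.016], [1.0, [0.067, -0.005, 0], -0.024], [1.0, [0.089, -0.009, 0], -0.032], [1.0, [0.111, -0.014, 0], -0.04], [1.0, [0.133, -0.02, 0], -0.048], [1.0, [0.154, -0.027, 0], -0.056], [1.0, [0.175, -0.0355, 0], -0.064], [1.0, [0.19, -0.042, 0], -0.07], [1.0, [0.2, -0.047, 0], -0.0735], [1.0, [0.2, -0.047, 0], -0.0735], [1.0, [0.2, -0.047, 0], -0.0735]]}}

```text
t: 13.4
eef_pos: [0.276, 0.4026, 0.0433]
tool_rot: [0.001, -0.577, 0.817, 0.0]
contact_force: [4.3, 3.3, 1.7]
gripper_width: 0.164
grasp_force: 78.2
```

```bash
cat > st.py <<'E'
from h import *
C=np.array([.3596,.3714])
o=bot.get_obs();d=o['eef_pos'][:2]-C;print(np.hypot(*d),np.arctan2(d[1],d[0])-2.59+.8505)
a=np.arctan2(d[1],d[0]);F=o['contact_force'];print(F,'tang',-np.sin(a)*F[0]+np.cos(a)*F[1],'rad',np.cos(a)*F[0]+np.sin(a)*F[1])
E
python3 st.py
```

```text
0.08926142359616587 1.0451905279993834
[4.3272 3.3136 1.7338] tang -4.6165928846799105 rad -2.8968006341291277
```

Emit:
{"name": "apply_moves", "arguments": {"deltas": [[1.0, [0.006, 0, 0], -0.002], [1.0, [0.012, 0, 0], -0.004], [1.0, [0.018, 0, 0], -0.006], [1.0, [0.022, -0.001, 0], -0.008], [1.0, [0.022, -0.001, 0], -0.008], [1.0, [0.022, -0.001, 0], -0.008]]}}

```text
t: 14.0
eef_pos: [0.2744, 0.3983, 0.0432]
tool_rot: [0.001, -0.598, 0.802, 0.0]
contact_force: [3.9, 3.0, 4.1]
gripper_width: 0.16
grasp_force: 78.5
```

```bash
python3 st.py
```

```text
0.08929829104108643 1.0960978909969914
[3.9152 3.0168 4.1388] tang -4.056062476025313 rad -2.8245888933860868
```

Emit:
{"name": "apply_moves", "arguments": {"deltas": [[1.0, [0.005, 0, 0], -0.001], [1.0, [0.01, -0.001, 0], -0.002], [1.0, [0.01, -0.001, 0], -0.002], [1.0, [0.01, -0.001, 0], -0.002]]}}

```text
t: 14.4
eef_pos: [0.2741, 0.3971, 0.0433]
tool_rot: [0.002, -0.603, 0.798, 0.001]
contact_force: [4.0, 4.8, 1.5]
gripper_width: 0.168
grasp_force: 78.1
```

```bash
python3 st.py; python3 -c "
from h import *
a=shot('scene')
cv2.imwrite('pics/h5.png',cv2.resize(a['color'][170:275,170:310,::-1],(800,600),interpolation=2))"
```

```text
0.08931956151343402 1.110172626835454
[3.9544 4.8289 1.4702] tang -5.762684645858736 rad -2.3973546167961732
```

View pics/h5.png

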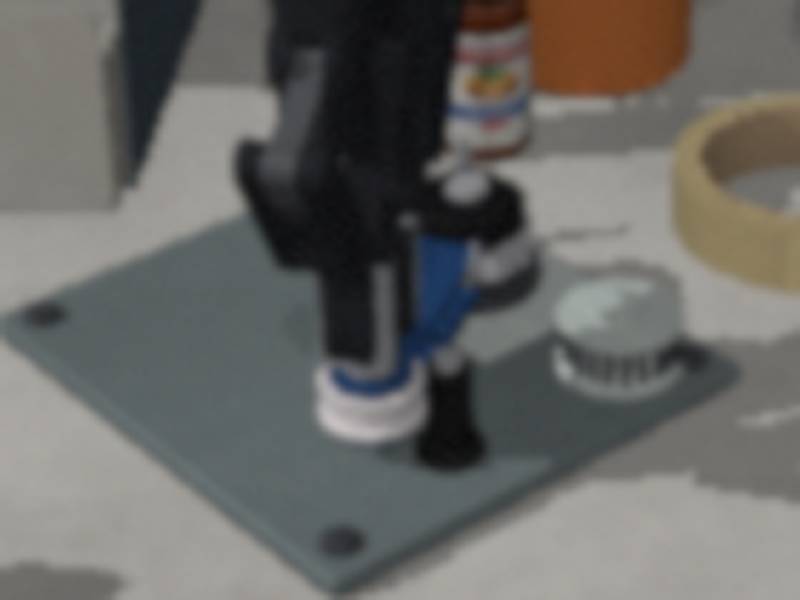

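The roller at (372,400) is at or almost touching the post at (450,400). I'll press on a little until the force confirms contact.

Emit:
{"name": "apply_moves", "arguments": {"deltas": [[1.0, [0.005, 0, 0], 0], [1.0, [0.01, -0.001, 0], -0.001], [1.0, [0.01, -0.001, 0], -0.001], [1.0, [0.01, -0.001, 0], -0.001], [1.0, [0.01, -0.001, 0], -0.001]]}}

```text
t: 14.95
eef_pos: [0.2741, 0.3969, 0.0434]
tool_rot: [0.003, -0.605, 0.796, 0.002]
contact_force: [5.1, 9.8, -4.0]
gripper_width: 0.166
grasp_force: 78.0
```

```bash
python3 st.py
```

```text
0.08924303580104102 1.1124029567381435
[ 5.1339  9.7565 -4.0012] tang -10.81649436564897 rad -2.132997229627501
```

Emit:
{"name": "apply_moves", "arguments": {"deltas": [[1.0, [0.006, 0, 0], 0], [1.0, [0.006, 0, 0], 0], [1.0, [0.006, 0, 0], 0], [1.0, [0.006, 0, 0], 0], [1.0, [0.006, 0, 0], 0], [1.0, [0.006, 0, 0], 0], [1.0, [0.006, 0, 0], 0], [1.0, [0.006, 0, 0], 0]]}}

```text
t: 15.75
eef_pos: [0.274, 0.3968, 0.0434]
tool_rot: [0.004, -0.605, 0.796, 0.003]
contact_force: [6.9, 12.9, -7.5]
gripper_width: 0.165
grasp_force: 78.1
```

```bash
python3 st.py; python3 -c "
from h import *
a=shot('scene')
print([ (r['point'],r['confidence']) for r in bot.look_for(a,'weight')[:1]],bot.get_obs()['joint_vel'],bot.get_obs()['t'])"; python3 st.py
```

```text
0.08923316452281907 1.1138672459745627
[ 6.9068 12.9122 -7.514 ] tang -14.342837816716262 rad -2.951633778646925
[([0.2021, 0.5164, 0.0218], 0.81)] [-0.0006 -0.0002  0.0003 -0.      0.0001  0.0004  0.0009] 15.85
0.08923637930300761 1.1133821652879237
[ 7.844  13.1006 -8.0706] tang -14.791710506888652 rad -3.7894256518876444
```

The arm has stopped against the post and is steady with a firm push. The weight is still upright on the desk, so I'm handing in.

```bash
python3 -c "
from station import bot
print(bot.hand_in())"
```

```text
the job is handed in; nothing more can be done
None
```

I stood the weight upright on the bare desk, then wound the arm round to the stop and handed the job in with it still gripped there, pressing at about 14 N; no verdict came back.

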